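# Find the full slide magazine by heft and hold it up

## Task

The three closed grey slide magazines in the wooden tray look the same, but only one is full of glass-mounted slides: heft them to find the heaviest. Set the two lighter ones down upright on the light pad for topping up, and finish with the heaviest held up level in the gripper, about 20 cm clear above the counter: the job ends while holding it, so do not put it down. Keep every magazine upright, drop none, and leave the loupe and the brush on the pad and the film clip in the tray where they lie.

Things in the scene. Friction and masses are not known exactly. Their poses are not given: they have to be found in the camera images.
- magazine_a: one of three look-alike closed slide magazines: grey oblong 186 long (x), 56 wide (y), 62 high, ribbed flanks, fixed cover with a paper strip. Origin: centre of the underside, z up. Grip across its width near mid-length, where it balances. 0.25 to 0.65 kg; the heaviest is at least 0.15 kg above the other two. Which one it is changes every time and cannot be seen
- magazine_b: one of three look-alike closed slide magazines: grey oblong 186 long (x), 56 wide (y), 62 high, ribbed flanks, fixed cover with a paper strip. Origin: centre of the underside, z up. Grip across its width near mid-length, where it balances. 0.25 to 0.65 kg; the heaviest is at least 0.15 kg above the other two. Which one it is changes every time and cannot be seen
- magazine_c: one of three look-alike closed slide magazines: grey oblong 186 long (x), 56 wide (y), 62 high, ribbed flanks, fixed cover with a paper strip. Origin: centre of the underside, z up. Grip across its width near mid-length, where it balances. 0.25 to 0.65 kg; the heaviest is at least 0.15 kg above the other two. Which one it is changes every time and cannot be seen
- tray: shallow dark wooden tray, 300 (its x) by 390 (its y), fixed; inner floor 5 mm above the counter, rim 18 mm high and 5 mm thick. The magazines stand in it side by side, long way roughly along its x, 100 to 140 mm apart in y. Origin: centre of the underside
- light_pad: flat light pad, aluminium frame with a white top, 310 (its x) by 370 (its y) by 27.5 high, flat all over its top, fixed; room for three magazines side by side, long way along its x. Origin: centre of the underside, so its top lies 27.5 mm above the origin. The tray and the pad change sides
- loupe: black stand loupe, 44 across, 44 high, loose, standing on the light pad near its far edge (about 125 mm from the pad's centre along the pad's +x). Origin: centre of its foot. Leave alone
- film_clip: steel tweezer-shaped film clip on its side, 15 by 112 by 10 high, loose, lying in the tray near its far edge (about 122 mm from the tray's centre along the tray's +x), lengthwise along the tray's y. Origin: centre of the underside. Leave alone
- brush: flat dusting brush, 50 by 140 by 14 high, loose, lying on the light pad along its far edge, beside the loupe (either side of it; about 125 mm from the pad's centre along the pad's +x). Origin: centre of the underside. Leave alone

How it is judged:
By the outcome, as a careful person would: the job done as asked, in the order asked, and still so for the second after the job is handed in, while the arm keeps its last pose, push and grip.
It also fails if it takes over 72 s, if anything falls off the work surface, if the arm or the gripper's body presses on something with over 40 N, if the wrist force passes 120 N, or if a joint passes its speed limit or range.

## Robot

A 6-joint arm with a two-finger parallel gripper is mounted at the origin on the work surface. World frame = base frame: x ahead of the robot, y to its left, z up, the work surface at z = 0. Lengths are in mm, angles in rad, forces in N, time in s.
With the tool pointing down it reaches from about 300 to 775 mm from the base axis. Payload 14.6 kg.
Tool frame: the origin (TCP) lies where the fingers leave the gripper's body, on its centre line; the fingertips stand 97 mm ahead of it and the grasp point (between the pads) lies ahead of it (grip_depth is the z of the grasp point in the tool frame, in mm); z points along the fingers, y is the line along which they close (so a half turn about z gives the same grasp; the last joint's range is limited). The gripper opens to 94 mm and grips with 3 to 60 N. Pads are 16 mm wide; open, the fingers measure 119 mm over their backs; the gripper's body (75 mm by 177 mm) begins 78 mm behind the grasp point.
Start: joints at [-1.293, 0.3, 1.521, -0, 1.321, -0.067], TCP at [185.897, -517.622, 302.646] pointing down, gripper open.
Joint ranges: [-3.03, 3.03], [-0.79, 2.21], [0.23, 2.52], [-1.04, 4.18], [0, 3.07], [-2.55, 2.55]. Speed limits (rad/s): [2.22, 2.22, 2.57, 3.14, 3.14, 3.14].

## Interface

Orientations are given as [roll, pitch, yaw] about the fixed x, y, z axes, in that order (R = Rz(yaw) Ry(pitch) Rx(roll)).
In Python, from cell import read_state, camera, sign_off, regions_of, spot_point, grip_depth gives the robot as it stands. The module is installed in compiled form; this text tells all that it offers.
- The arm moves only by the tool send_rows, never from a script. Its argument "series" is a list of rows, each a list of 3 entries, a list of its own where there are three numbers: the shift along the world's x, y, z in mm, then the turn about the world's z in degrees, then the closure, from -1 (fully open) to 1 (shut), so that 0 is half open. A call has 1 to 12 rows; each row shifts and turns the commanded pose from where the row before left it; what a row does not reach is not made up. A row lasts 1/10 s, in which the tool goes at most 50 mm and 8.59 degrees, less where a joint would pass 70% of its speed; a pose out of reach is approached as far as the arm can. A call is refused whole if a number of a shift passes 50 or a number of a turn 8.59, either way. A call with a gripper value outside its range is refused whole. The fingers move at their own pace and stop on an object; "squeeze" is the grip in N (left out, the last holds). Time passes only in rows, so rows that do not move let the fingers close. It gives the time, the measured TCP pose, the force, the opening and the grip force at its end, in the units of the state.
- read_state(): the state, without advancing time (a new reading comes with each control period).
- camera(name): name is "scene" or "top" or "wrist"; returns a dict with "color" (384x512x3 uint8, blue, green, red), "fx", "fy", "cx", "cy" (pixels), "camera_from_world" (4x4, takes a point from world to camera coordinates). Camera axes: x right, y down, z forward; pixel columns grow to the right and rows downward; lengths in mm; the calibration is good to about 2 mm. A picture is of the moment at which its call begins. There is no depth.
- sign_off(): hands the job in; it is judged then, once.
Trained networks look in a picture, given as the dict that the camera call returned (one of the last four; its "shot" number tells which), for a name from the list of things; names that differ only in an ending like _2 or _b are one class to them, and where a whole thing is asked for, a point or a joint stands for the part that bears it (a point fixed in the world has none). Each returns a list of dicts, best first, with "confidence" (0 to 1); they miss things now and then, are a little off and sometimes report something else, mostly with a low value. They report only what shows in the picture. A call takes as long as a camera call.
- regions_of(thing, picture): "mask" (384x512 bool, what is visible of it).
- spot_point(thing, picture): "point" ([x, y, z] in mm, in the coordinates of the camera as it stood for that picture, good to about 4 mm: a listed point, or the origin of a listed thing).
The state is a dict: "clock": time; "joints": joint angles; "qd": joint speeds; "effort": joint torques, N m; "eef_pos": TCP position; "eef_rot": TCP orientation; "wrist_force": force on the tool from outside, world axes, zero at the start; "moment": the same for the moment, N m; "finger_gap": finger opening in mm; "finger_force": force on a finger pad.
Only numpy, scipy, OpenCV 4.12 (cv2) and the standard library are available. Lean on these libraries where they do the work, as an engineer would, in place of code of your own. Each camera call takes 0.05 s, during which the arm holds its last target. There are 200 camera calls.

## Working session

There is one attempt and no reset: what is moved stays moved. The work goes in short steps, Python scripts to look and compute and a tool call to move; the robot and the scene stay as the last step left them, time stands still between calls to the robot, and variables do not carry over. Pictures are saved under pics/ and viewed, at most 10 in all, crops included, and the job is handed in when it is done.

Besides the shell and the picture viewer there is one more tool, called by a JSON object that holds its "op" and its "data", one argument or row to a line. send_rows: Moves the arm, as the interface text tells. Its arguments: {"type":"object","properties":{"series":{"type":"array"},"squeeze":{"type":"number"}},"required":["series"]}

```bash
mkdir -p pics
cat > h.py <<'E'
import numpy as np, cv2
from cell import *
def w(p,c): 
    M=np.array(c["camera_from_world"]); return (np.linalg.inv(M)@np.append(p,1))[:3]
def onplane(uv,z,c):
    M=np.linalg.inv(np.array(c["camera_from_world"])); d=M[:3,:3]@[(uv[0]-c["cx"])/c["fx"],(uv[1]-c["cy"])/c["fy"],1]; o=M[:3,3]
    return o+d*(z-o[2])/d[2]
E
python3 - <<'E'
from h import *
s=read_state(); print(s, grip_depth)
c=camera("top"); cv2.imwrite("pics/top.png",c["color"])
for t in ["magazine_a","tray","light_pad","loupe","film_clip","brush"]:
    for r in spot_point(t,c): print(t,round(r["confidence"],2),w(r["point"],c).round(0))
for t,z in [("magazine_a",67),("light_pad",27.5),("brush",41),("tray",18)]:
    for r in regions_of(t,c):
        m=r["mask"].astype(np.uint8); k=cv2.findContours(m,0,2)[0]; k=max(k,key=cv2.contourArea)
        b=cv2.boxPoints(cv2.minAreaRect(k)); q=np.array([onplane(p,z,c)[:2] for p in b])
        e=[q[1]-q[0],q[2]-q[1]]; L=max(e,key=np.linalg.norm)
        print(t,round(r["confidence"],2),q.mean(0).round(),[np.linalg.norm(x).round() for x in e],"yaw long",np.degrees(np.arctan2(L[1],L[0])).round(1))
E
```

```text
{'clock': 0.0, 'joints': array([-1.29259989e+00,  3.00446581e-01,  1.52156893e+00, -3.52570043e-06,
        1.32070179e+00, -6.66251825e-02]), 'qd': array([-0.00120167, -0.00059935,  0.00157791,  0.00059544,  0.00061939,
        0.00031728]), 'effort': array([-2.45291681e-03, -5.31799829e+01, -3.52734232e+01,  7.06996978e-02,
        2.44003697e-02, -9.76359252e-05]), 'eef_pos': array([ 185.85844836, -517.48684617,  302.10485936]), 'eef_rot': array([-3.14047028e+00, -7.14666897e-05,  3.44822458e-01]), 'wrist_force': array([ 0.07200499, -0.08685255,  0.66030471]), 'moment': array([0.02705258, 0.02347967, 0.00454028]), 'finger_force': 0.0, 'finger_gap': 94.08554295366174} 78.39999999999999
magazine_a 0.77 [ 502. -376.    7.]
magazine_a 0.65 [ 518. -268.    4.]
magazine_a 0.64 [ 488. -153.    8.]
tray 0.76 [ 516. -261.    3.]
light_pad 0.73 [537. 270.   2.]
light_pad 0.31 [650. 164.  30.]
loupe 0.69 [673. 332.  26.]
film_clip 0.6 [ 647. -324.    2.]
brush 0.71 [650. 159.  33.]
magazine_a 0.78 [ 493. -149.] [np.float64(61.0), np.float64(186.0)] yaw long -173.8
magazine_a 0.67 [ 501. -368.] [np.float64(74.0), np.float64(187.0)] yaw long -172.7
magazine_a 0.63 [ 509. -259.] [np.float64(67.0), np.float64(185.0)] yaw long -173.4
magazine_a 0.24 [641. 162.] [np.float64(50.0), np.float64(137.0)] yaw long -98.9
light_pad 0.77 [533. 270.] [np.float64(314.0), np.float64(388.0)] yaw long -98.6
brush 0.83 [647. 167.] [np.float64(51.0), np.float64(142.0)] yaw long -97.9
tray 0.59 [ 514. -260.] [np.float64(400.0), np.float64(304.0)] yaw long -81.8
```

View pics/top.png

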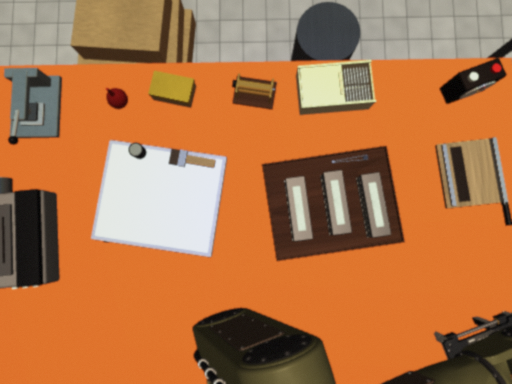

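Magazines are at columns ~300, 337 and 375 (rows ~205), the pad is at (160,198), and the loupe and brush lie on the pad's far edge. All of this agrees with the measured points. I'll start with the outer magazine at (501,-376).

{"op": "send_rows", "data": {
  "series": [
    [[39,18,-8],-1.7,-1],
    [[39,18,-8],-1.7,-1],
    [[39,18,-8],-1.7,-1],
    [[39,18,-8],-1.7,-1],
    [[39,18,-8],-1.7,-1],
    [[39,18,-8],-1.7,-1],
    [[39,18,-8],-1.7,-1],
    [[39,18,-8],-1.7,-1],
    [[0,0,0],0,-1],
    [[0,0,0],0,-1]
  ],
  "squeeze": 30
}}

```text
clock: 1.55
eef_pos: [498.3, -373.1, 238.2]
eef_rot: [-3.141, 0.001, 0.109]
wrist_force: [-0.9, -0.3, 0.0]
finger_gap: 94.3
finger_force: 0.0
```

Run:
```python
from h import *
c=camera("wrist"); cv2.imwrite("pics/w1.png",c["color"])
for r in spot_point("magazine_a",c): print(round(r["confidence"],2),w(r["point"],c).round(0))
for r in regions_of("magazine_a",c):
    m=r["mask"].astype(np.uint8); k=max(cv2.findContours(m,0,2)[0],key=cv2.contourArea)
    b=cv2.boxPoints(cv2.minAreaRect(k)); q=np.array([onplane(p,67,c)[:2] for p in b])
    print(round(r["confidence"],2),b.round().tolist(),q.round().tolist())
```

```text
0.97 [ 489. -154.    3.]
0.67 [ 505. -375.    7.]
0.57 [ 510. -261.    6.]
0.85 [[217.0, 79.0], [285.0, 78.0], [290.0, 279.0], [222.0, 281.0]] [[591.0, -335.0], [598.0, -390.0], [416.0, -421.0], [407.0, -355.0]]
0.71 [[82.0, 54.0], [168.0, 42.0], [196.0, 248.0], [110.0, 260.0]] [[598.0, -227.0], [614.0, -295.0], [438.0, -328.0], [417.0, -247.0]]
0.67 [[0.0, 253.0], [0.0, 59.0], [85.0, 59.0], [85.0, 253.0]] [[413.0, -143.0], [587.0, -161.0], [594.0, -229.0], [422.0, -223.0]]
```

View pics/w1.png

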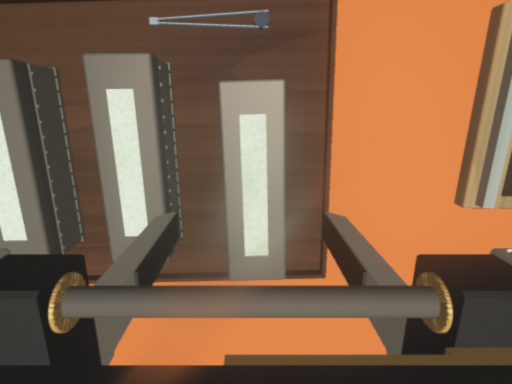

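{"op": "send_rows", "data": {
  "series": [
    [[5,-1,-20],1.5,-1],
    [[0,0,-35],0,-1],
    [[0,0,-35],0,-1],
    [[0,0,-25],0,-1],
    [[0,0,0],0,-1],
    [[0,0,0],0,1],
    [[0,0,0],0,1],
    [[0,0,0],0,1],
    [[0,0,0],0,1],
    [[0,0,0],0,1]
  ]
}}

```text
clock: 2.7
eef_pos: [503.0, -374.8, 124.3]
eef_rot: [3.141, -0.001, 0.134]
wrist_force: [-1.2, -5.3, 1.9]
finger_gap: 57.1
finger_force: 2.1
```

{"op": "send_rows", "data": {
  "series": [
    [[0,0,0],0,1],
    [[0,0,0],0,1],
    [[0,0,12],0,1],
    [[0,0,20],0,1],
    [[0,0,18],0,1],
    [[0,0,0],0,1],
    [[0,0,0],0,1],
    [[0,0,0],0,1]
  ]
}}

```text
clock: 3.5
eef_pos: [502.5, -374.2, 172.2]
eef_rot: [-3.14, 0.002, 0.134]
wrist_force: [0.2, 0.2, -5.6]
finger_gap: 56.1
finger_force: 30.0
```

```bash
cat > weigh.py <<'E'
from h import *
a=[];b=[];e=[]
for i in range(10):
    s=read_state(); a.append(s["wrist_force"]); b.append(s["moment"]); e.append(s["effort"]); camera("wrist")
print(np.mean(a,0).round(2),np.std(a,0).round(2),np.mean(b,0).round(3),np.mean(e,0).round(2),s["finger_gap"],s["finger_force"],s["eef_pos"],s["clock"])
E
python3 weigh.py
```

```text
[ 0.12 -0.18 -5.91] [0.31 0.49 0.36] [0.028 0.008 0.01 ] [ 1.000e-02 -7.018e+01 -3.476e+01  6.000e-02 -3.000e-02 -0.000e+00] 55.44331772366128 29.984767735004425 [ 502.88611427 -374.62124763  173.55791874] 3.95
```

That's about 0.60 kg. The heaviest must beat the others by at least 0.15 kg and can't exceed 0.65, so this one is very likely it. I'll set it back down and weigh the others.

{"op": "send_rows", "data": {
  "series": [
    [[0,0,-25],0,1],
    [[0,0,-18],0,1],
    [[0,0,-6],0,1],
    [[0,0,0],0,1],
    [[0,0,0],0,-1],
    [[0,0,0],0,-1],
    [[0,0,0],0,-1],
    [[0,0,0],0,-1],
    [[0,0,0],0,-1],
    [[0,0,25],0,-1],
    [[0,0,40],0,-1],
    [[0,0,40],0,-1]
  ]
}}

```text
clock: 5.2
eef_pos: [502.7, -374.5, 230.7]
eef_rot: [-3.141, 0.001, 0.134]
wrist_force: [0.0, 0.3, 0.3]
finger_gap: 93.9
finger_force: 0.0
```

{"op": "send_rows", "data": {
  "series": [
    [[3,37,0],0,-1],
    [[3,37,0],0,-1],
    [[2,37,0],0,-1],
    [[0,0,0],0,-1],
    [[0,0,0],0,-1]
  ]
}}

```text
clock: 5.7
eef_pos: [511.1, -263.3, 230.0]
eef_rot: [3.141, -0.0, 0.135]
wrist_force: [0.1, -1.0, 0.0]
finger_gap: 94.2
finger_force: 0.0
```

```bash
cat > look.py <<'E'
from h import *
c=camera("wrist"); s=read_state(); print(s["eef_pos"].round(1),np.degrees(s["eef_rot"]).round(1),s["wrist_force"].round(2),s["finger_gap"])
for r in spot_point("magazine_a",c): print(round(r["confidence"],2),w(r["point"],c).round(0))
for r in regions_of("magazine_a",c):
    m=r["mask"].astype(np.uint8); k=max(cv2.findContours(m,0,2)[0],key=cv2.contourArea)
    b=cv2.boxPoints(cv2.minAreaRect(k)); q=np.array([onplane(p,67,c)[:2] for p in b])
    print(round(r["confidence"],2),b.round().tolist(),q.round().tolist())
E
python3 look.py; sed -i 's/"finger_gap"\]/&/' look.py; python3 weigh.py
```

```text
[ 511.  -264.   229.9] [180.   -0.    7.7] [ 0.07  0.72 -0.23] 93.8424245693448
0.94 [ 492. -152.    2.]
0.79 [ 508. -262.    5.]
0.68 [ 503. -375.    8.]
0.84 [[218.0, 84.0], [288.0, 84.0], [288.0, 285.0], [218.0, 285.0]] [[599.0, -225.0], [606.0, -280.0], [428.0, -310.0], [419.0, -245.0]]
0.71 [[313.0, 256.0], [334.0, 103.0], [418.0, 115.0], [398.0, 267.0]] [[461.0, -328.0], [597.0, -319.0], [597.0, -388.0], [460.0, -408.0]]
0.66 [[78.0, 86.0], [167.0, 78.0], [184.0, 267.0], [95.0, 275.0]] [[582.0, -115.0], [598.0, -185.0], [434.0, -211.0], [415.0, -129.0]]
[-0.06 -0.32 -0.1 ] [0.54 0.38 0.44] [ 0.005 -0.    -0.015] [ 8.000e-02 -5.828e+01 -3.341e+01  6.000e-02 -5.000e-02 -0.000e+00] 93.79904995317361 0.0 [ 510.86437478 -263.74009092  229.60254567] 6.3
```

{"op": "send_rows", "data": {
  "series": [
    [[0,-1,-40],0.4,-1],
    [[0,0,-40],0,-1],
    [[0,0,-26],0,-1],
    [[0,0,0],0,-1],
    [[0,0,0],0,1],
    [[0,0,0],0,1],
    [[0,0,0],0,1],
    [[0,0,0],0,1],
    [[0,0,0],0,1],
    [[0,0,0],0,1],
    [[0,0,0],0,1]
  ]
}}

```text
clock: 7.45
eef_pos: [511.0, -264.7, 124.2]
eef_rot: [3.141, -0.001, 0.14]
wrist_force: [-1.0, 1.4, 6.4]
finger_gap: 55.6
finger_force: 29.9
```

{"op": "send_rows", "data": {
  "series": [
    [[0,0,0],0,1],
    [[0,0,12],0,1],
    [[0,0,20],0,1],
    [[0,0,18],0,1],
    [[0,0,0],0,1],
    [[0,0,0],0,1],
    [[0,0,0],0,1]
  ]
}}

```text
clock: 8.15
eef_pos: [510.5, -264.4, 172.6]
eef_rot: [-3.14, 0.001, 0.141]
wrist_force: [-0.0, -0.0, -3.0]
finger_gap: 55.8
finger_force: 29.9
```

```bash
python3 weigh.py
```

```text
[-0.02  0.17 -2.78] [0.52 0.56 0.42] [0.02  0.012 0.012] [ 0.000e+00 -6.141e+01 -3.227e+01  5.000e-02 -5.000e-02 -0.000e+00] 56.06069893045459 29.890820682048798 [ 510.89480484 -264.60867843  173.5136449 ] 8.6
```

0.28 kg, so this one is light. I'll carry it to the pad.

{"op": "send_rows", "data": {
  "series": [
    [[0,0,25],0,1],
    [[0,0,40],0,1],
    [[0,20,5],0,1],
    [[0,30,0],0,1],
    [[0,40,0],-1.5,1],
    [[0,40,0],-1.5,1],
    [[0,40,0],-1.5,1],
    [[0,40,0],-1.5,1],
    [[0,40,0],-1.5,1],
    [[0,40,0],-1.5,1],
    [[0,40,0],-1.5,1],
    [[0,40,0],-1.5,1]
  ]
}}

```text
clock: 9.85
eef_pos: [510.6, 107.0, 243.8]
eef_rot: [-3.142, -0.0, -0.07]
wrist_force: [0.7, -0.3, -2.9]
finger_gap: 55.9
finger_force: 29.9
```

{"op": "send_rows", "data": {
  "series": [
    [[0,40,0],-1.5,1],
    [[0,40,0],-1.5,1],
    [[0,40,0],-1.5,1],
    [[0,40,0],0,1],
    [[0,40,0],0,1],
    [[0,25,0],0,1],
    [[0,14,0],0,1],
    [[0,0,0],0,1],
    [[0,0,0],0,1]
  ]
}}

```text
clock: 10.75
eef_pos: [511.0, 343.5, 243.5]
eef_rot: [3.141, 0.0, -0.148]
wrist_force: [0.3, 1.2, -2.9]
finger_gap: 56.1
finger_force: 29.9
```

Run:
```python
from h import *
s=read_state(); print(s["eef_pos"].round(1),np.degrees(s["eef_rot"]).round(1),s["finger_gap"],s["finger_force"],s["clock"])
c=camera("wrist"); cv2.imwrite("pics/w2.png",c["color"])
for t in ["magazine_a","light_pad","loupe","brush"]:
    for r in spot_point(t,c): print(t,round(r["confidence"],2),w(r["point"],c).round(0))
```

```text
[511.  343.5 243.5] [180.    0.   -8.5] 56.06425131773931 29.890774190425873 10.75
magazine_a 0.65 [510. 346. 131.]
light_pad 0.89 [537. 272.  -2.]
loupe 0.8 [671. 334.  28.]
brush 0.82 [647. 170.  28.]
```

View pics/w2.png

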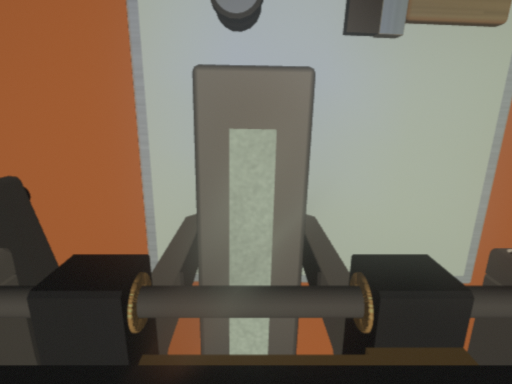

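The magazine hangs level (columns 195-310) over the pad. The loupe (238,5) and brush (430,10) are clear beyond its far end. Lowering.

{"op": "send_rows", "data": {
  "series": [
    [[0,0,-35],0,1],
    [[0,0,-35],0,1],
    [[0,0,-18],0,1],
    [[0,0,-5],0,1],
    [[0,0,-2],0,1],
    [[0,0,0],0,1]
  ]
}}

```text
clock: 11.6
eef_pos: [511.3, 344.4, 149.8]
eef_rot: [-3.141, -0.001, -0.148]
wrist_force: [-0.4, 0.5, -3.0]
finger_gap: 55.8
finger_force: 29.9
```

{"op": "send_rows", "data": {
  "series": [
    [[0,0,-1],0,1],
    [[0,0,-1],0,1],
    [[0,0,0],0,1]
  ]
}}

```text
clock: 11.9
eef_pos: [511.0, 344.4, 147.0]
eef_rot: [-3.141, -0.0, -0.147]
wrist_force: [0.1, 0.2, -2.4]
finger_gap: 56.1
finger_force: 29.9
```

{"op": "send_rows", "data": {
  "series": [
    [[0,0,-1],0,1],
    [[0,0,0],0,1]
  ]
}}

```text
clock: 12.1
eef_pos: [511.0, 344.5, 146.7]
eef_rot: [-3.141, -0.001, -0.147]
wrist_force: [-3.1, -2.0, 5.8]
finger_gap: 56.1
finger_force: 29.9
```

Contact. Release, lift, and go back for the third magazine.

{"op": "send_rows", "data": {
  "series": [
    [[0,0,0],0,-1],
    [[0,0,0],0,-1],
    [[0,0,0],0,-1],
    [[0,0,0],0,-1],
    [[0,0,0],0,-1],
    [[0,0,30],0,-1],
    [[0,0,45],0,-1],
    [[0,-20,20],0,-1],
    [[0,-45,0],1.5,-1],
    [[0,-45,0],1.5,-1],
    [[-2,-45,0],1.5,-1],
    [[-2,-45,0],1.5,-1]
  ]
}}

```text
clock: 13.3
eef_pos: [506.5, 142.7, 240.7]
eef_rot: [-3.142, -0.0, -0.041]
wrist_force: [0.6, 0.0, -0.2]
finger_gap: 93.8
finger_force: 0.0
```

{"op": "send_rows", "data": {
  "series": [
    [[-2,-45,0],1.5,-1],
    [[-3,-45,0],1.5,-1],
    [[-3,-45,0],1.5,-1],
    [[-3,-45,0],1.5,-1],
    [[-3,-45,0],1.5,-1],
    [[-3,-45,0],1.5,-1],
    [[0,-26,-5],0,-1],
    [[0,0,0],0,-1],
    [[0,0,0],0,-1]
  ]
}}

```text
clock: 14.2
eef_pos: [489.8, -151.6, 235.6]
eef_rot: [-3.141, 0.0, 0.113]
wrist_force: [0.6, 0.0, 0.5]
finger_gap: 94.0
finger_force: 0.0
```

```bash
python3 look.py
```

```text
[ 489.9 -151.   235.7] [-180.     0.     6.6] [-0.26 -0.21 -0.11] 93.94268390446199
0.92 [ 490. -148.    3.]
0.72 [ 503. -371.    7.]
0.78 [[420.0, 99.0], [511.0, 99.0], [511.0, 254.0], [420.0, 254.0]] [[586.0, -280.0], [594.0, -354.0], [459.0, -401.0], [449.0, -316.0]]
0.76 [[218.0, 77.0], [286.0, 77.0], [286.0, 282.0], [218.0, 282.0]] [[584.0, -114.0], [590.0, -168.0], [405.0, -195.0], [398.0, -130.0]]
```

Aligned; descend 112.

{"op": "send_rows", "data": {
  "series": [
    [[0,0,-40],0.6,-1],
    [[0,0,-40],0,-1],
    [[0,0,-32],0,-1],
    [[0,0,0],0,-1],
    [[0,0,0],0,1],
    [[0,0,0],0,1],
    [[0,0,0],0,1],
    [[0,0,0],0,1],
    [[0,0,0],0,1],
    [[0,0,0],0,1],
    [[0,0,0],0,1]
  ]
}}

```text
clock: 15.45
eef_pos: [490.1, -151.8, 124.3]
eef_rot: [3.141, -0.001, 0.125]
wrist_force: [-1.5, 0.8, 6.1]
finger_gap: 56.1
finger_force: 30.0
```

{"op": "send_rows", "data": {
  "series": [
    [[0,0,0],0,1],
    [[0,0,12],0,1],
    [[0,0,20],0,1],
    [[0,0,18],0,1],
    [[0,0,0],0,1],
    [[0,0,0],0,1],
    [[0,0,0],0,1]
  ]
}}

```text
clock: 16.15
eef_pos: [489.5, -151.5, 172.7]
eef_rot: [-3.141, 0.001, 0.125]
wrist_force: [0.1, -0.4, -3.1]
finger_gap: 55.6
finger_force: 30.0
```

```bash
python3 weigh.py
```

```text
[-0.15  0.06 -3.24] [0.39 0.43 0.57] [0.005 0.001 0.007] [ 0.000e+00 -5.347e+01 -3.113e+01  5.000e-02 -7.000e-02 -0.000e+00] 55.8957083624327 29.956996142864227 [ 489.88183042 -151.61506951  173.5391182 ] 16.6
```

0.33 kg, so the first one is the heaviest. I'll place this at (490,206) on the pad.

{"op": "send_rows", "data": {
  "series": [
    [[0,0,25],0,1],
    [[0,5,40],0,1],
    [[0,23,5],-1.5,1],
    [[0,35,0],-1.5,1],
    [[0,40,0],-1.5,1],
    [[0,40,0],-1.5,1],
    [[0,40,0],-1.5,1],
    [[0,40,0],-1.5,1],
    [[0,40,0],-1.5,1],
    [[0,40,0],-1.5,1],
    [[0,35,0],-1.5,1],
    [[0,20,0],-1.5,1]
  ]
}}

```text
clock: 17.85
eef_pos: [489.5, 208.7, 243.6]
eef_rot: [-3.141, 0.0, -0.136]
wrist_force: [0.3, -0.1, -2.9]
finger_gap: 55.9
finger_force: 30.0
```

{"op": "send_rows", "data": {
  "series": [
    [[0,0,0],-0.7,1],
    [[0,0,0],0,1],
    [[0,0,-35],0,1],
    [[0,0,-35],0,1],
    [[0,0,-18],0,1],
    [[0,0,-5],0,1],
    [[0,0,-2],0,1],
    [[0,0,0],0,1],
    [[0,0,0],0,1]
  ]
}}

```text
clock: 18.75
eef_pos: [490.4, 206.3, 149.8]
eef_rot: [-3.141, -0.002, -0.149]
wrist_force: [0.1, 0.2, -3.8]
finger_gap: 55.7
finger_force: 30.0
```

{"op": "send_rows", "data": {
  "series": [
    [[0,0,-1],0,1],
    [[0,0,-1],0,1],
    [[0,0,-1],0,1],
    [[0,0,0],0,1]
  ]
}}

```text
clock: 19.15
eef_pos: [490.0, 206.5, 146.8]
eef_rot: [-3.141, -0.001, -0.149]
wrist_force: [-5.9, -2.3, 10.7]
finger_gap: 55.9
finger_force: 30.0
```

{"op": "send_rows", "data": {
  "series": [
    [[0,0,0],0,-1],
    [[0,0,0],0,-1],
    [[0,0,0],0,-1],
    [[0,0,0],0,-1],
    [[0,0,0],0,-1],
    [[0,0,30],0,-1],
    [[0,0,45],0,-1],
    [[0,-20,20],0,-1],
    [[1,-45,0],1.6,-1],
    [[1,-45,0],1.6,-1],
    [[1,-45,0],1.6,-1],
    [[1,-45,0],1.6,-1]
  ]
}}

```text
clock: 20.35
eef_pos: [493.6, 4.7, 240.8]
eef_rot: [3.142, -0.0, -0.036]
wrist_force: [0.7, -0.6, 0.7]
finger_gap: 93.5
finger_force: 0.0
```

{"op": "send_rows", "data": {
  "series": [
    [[1,-45,0],1.6,-1],
    [[1,-45,0],1.6,-1],
    [[1,-45,0],1.6,-1],
    [[1,-45,0],1.6,-1],
    [[1,-45,0],1.6,-1],
    [[1,-45,0],1.8,-1],
    [[1,-45,0],0,-1],
    [[2,-45,0],0,-1],
    [[0,-21,-5],0,-1],
    [[0,0,0],0,-1],
    [[0,0,0],0,-1]
  ]
}}

```text
clock: 21.45
eef_pos: [502.8, -374.3, 235.2]
eef_rot: [-3.141, 0.001, 0.133]
wrist_force: [-0.1, -0.6, -0.1]
finger_gap: 93.9
finger_force: 0.0
```

```bash
python3 look.py;  python3 - <<'E'
from h import *
c=camera("top"); cv2.imwrite("pics/top2.png",c["color"])
for t in ["magazine_a","loupe","film_clip","brush"]:
    for r in spot_point(t,c): print(t,round(r["confidence"],2),w(r["point"],c).round(0))
E
```

```text
[ 503.  -373.8  235.6] [-180.     0.     7.7] [-0.03  0.24  0.16] 93.76476284889425
0.64 [ 506. -372.    6.]
0.82 [[217.0, 85.0], [285.0, 85.0], [285.0, 284.0], [217.0, 284.0]] [[590.0, -335.0], [597.0, -389.0], [417.0, -419.0], [408.0, -354.0]]
magazine_a 0.9 [ 504. -376.    5.]
magazine_a 0.82 [494. 207.  30.]
magazine_a 0.76 [517. 345.  25.]
loupe 0.62 [673. 334.  28.]
loupe 0.52 [ 515. -261.    3.]
film_clip 0.55 [ 648. -324.   -2.]
brush 0.61 [649. 163.  31.]
```

View pics/top2.png

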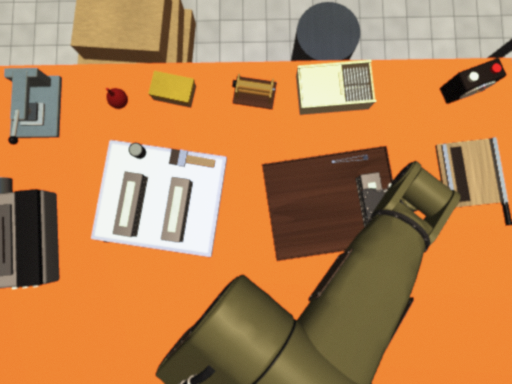

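Both light magazines stand upright on the pad (columns 128 and 177, row ~207), and the loupe, brush and clip haven't moved. Now I'll take the heaviest.

{"op": "send_rows", "data": {
  "series": [
    [[0,0,-40],0,-1],
    [[0,0,-40],0,-1],
    [[0,0,-31],0,-1],
    [[0,0,0],0,-1],
    [[0,0,0],0,1],
    [[0,0,0],0,1],
    [[0,0,0],0,1],
    [[0,0,0],0,1],
    [[0,0,0],0,1],
    [[0,0,0],0,1],
    [[0,0,0],0,1]
  ],
  "squeeze": 35
}}

```text
clock: 22.95
eef_pos: [503.0, -374.7, 125.3]
eef_rot: [3.141, -0.0, 0.134]
wrist_force: [-1.1, 1.6, 5.7]
finger_gap: 56.1
finger_force: 35.0
```

{"op": "send_rows", "data": {
  "series": [
    [[0,0,0],0,1],
    [[0,0,12],0,1],
    [[0,0,30],0,1],
    [[0,0,40],0,1],
    [[0,0,40],0,1],
    [[0,0,40],0,1],
    [[0,0,23],0,1],
    [[0,0,10],0,1],
    [[0,0,0],0,1],
    [[0,0,0],0,1],
    [[0,0,0],0,1]
  ]
}}

```text
clock: 24.05
eef_pos: [502.7, -374.5, 317.7]
eef_rot: [-3.139, 0.002, 0.134]
wrist_force: [-0.2, 0.1, -6.8]
finger_gap: 55.8
finger_force: 35.0
```

```bash
python3 weigh.py
python3 - <<'E'
from h import *
c=camera("scene"); cv2.imwrite("pics/s.png",c["color"])
for r in spot_point("magazine_a",c): print(round(r["confidence"],2),w(r["point"],c).round(0))
print(read_state()["eef_rot"])
E
```

```text
[ 0.04 -0.3  -5.9 ] [0.31 0.46 0.6 ] [ 0.022 -0.009  0.006] [ 0.000e+00 -6.724e+01 -3.897e+01  6.000e-02 -3.000e-02 -0.000e+00] 55.73196464235275 34.99450743198395 [ 502.89005562 -374.63633507  319.58365673] 24.5
0.96 [ 499. -375.  195.]
0.87 [513. 346.  26.]
[ 3.14154688e+00 -5.64320107e-05  1.33618464e-01]
```

View pics/s.png

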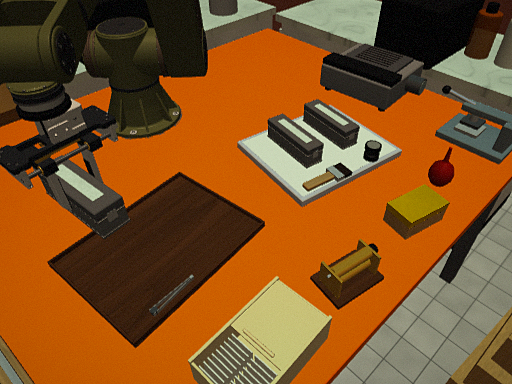

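The heaviest hangs level in the gripper (90,195) with its underside about 199 mm up. The two light magazines stand upright on the pad (295,140 and 330,122), and the loupe, brush and clip are where they were.

```bash
python3 -c "
from cell import *
print(sign_off())"
```

```text
the job is handed in; nothing more can be done
None
```

The job is handed in: the heaviest magazine (about 0.60 kg) is held level with its underside about 20 cm above the counter, the two lighter ones (about 0.28 and 0.33 kg) stand upright on the light pad, and the loupe, brush and film clip are where they lay.

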